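# Close up the row of battery cells on the oven shelf

### The job

Make up the row of four battery cells on the oven shelf: add the cell that stands on the bench and the one that lies on its side, so that all four stand upright, studs up, broad face to broad face and in line with the end plate along the middle of the shelf, and slide the row up against the end plate until no gap is left anywhere. Cells differ in thickness, so feel for when the row is closed and do not ram it; knock no standing cell over and leave the other things on the bench where they are.

Things in the scene. Friction and masses are not known exactly. Their poses are not given: they have to be found in the camera images.
- shelf: sheet-steel oven shelf fixed on the bench: 130 mm deep (its x), 360 mm long (its y), flat top 45 mm above the bench. Origin at bench height under its middle; z up, x away from the robot (turned by up to 0.12 rad), y along the shelf to its left end. The end plate is near its right end. The row runs along y on the middle line (x = 0). A cell slides on it at 1.5 to 3 N
- end_plate: bent-steel end plate fixed on the shelf near its right (-y) end: 64 mm wide like a cell, 85 mm high, 3 mm thick, foot and braces on its far side. Origin at shelf-top height in the middle of the upright face that the row is pushed against; that face looks to the shelf's +y and lies at shelf y = -150 mm
- cell_a: battery cell, flat-sided case 64 mm wide (its x), 108 mm tall (its z), 30 to 38 mm thick (its y; differs from cell to cell, not given); white sleeve, bare top with two round studs 6 mm high, 42 mm apart; about 0.4 kg. Origin: centre of the case; z points to the studs; either face may look either way. Starts standing on the shelf, up to 40 mm clear of the end plate
- cell_b: battery cell, flat-sided case 64 mm wide (its x), 108 mm tall (its z), 30 to 38 mm thick (its y; differs from cell to cell, not given); white sleeve, bare top with two round studs 6 mm high, 42 mm apart; about 0.4 kg. Origin: centre of the case; z points to the studs; either face may look either way. Starts standing on the shelf beside the first, a gap between
- cell_c: battery cell, flat-sided case 64 mm wide (its x), 108 mm tall (its z), 30 to 38 mm thick (its y; differs from cell to cell, not given); white sleeve, bare top with two round studs 6 mm high, 42 mm apart; about 0.4 kg. Origin: centre of the case; z points to the studs; either face may look either way. Starts standing on the bench between robot and shelf
- cell_d: battery cell, flat-sided case 64 mm wide (its x), 108 mm tall (its z), 30 to 38 mm thick (its y; differs from cell to cell, not given); white sleeve, bare top with two round studs 6 mm high, 42 mm apart; about 0.4 kg. Origin: centre of the case; z points to the studs; either face may look either way. Starts lying on a broad face on the bench to the right, studs to the robot's right within 0.5 rad
- reagent_bottle: bystander: amber bottle 64 mm across, 140 mm tall, stands on the bench between robot and shelf; origin under its middle
- wash_bottle: bystander: white squeeze bottle with red cap and bent spout, 72 mm across, 190 mm tall, behind the shelf; origin under its middle
- beaker: bystander: glass beaker 76 mm across, 95 mm tall, behind the shelf to the right; origin under its middle
- multimeter: bystander: hand multimeter 190 x 90 x 49 mm lying left of the shelf; origin under its middle
- screwdriver: bystander: screwdriver 190 mm long lying near the robot; origin about its middle
- sample_tin: bystander: plain steel tin 68 mm across, 75 mm tall, near the robot on the left; origin under its middle
Not all that is in view belongs to the job. What is shaped like the cell_c but orange is not meant.

How it is judged:
At the end, for the whole second after the job is handed in: All four cells stand on the shelf top, upright within 0.05 rad with studs up, centred within 9 mm of the shelf's middle line and square to it within 0.08 rad, and the row is closed up against the end plate with at most 5 mm of gaps in all; nothing moves (angle between each of cell_a, cell_b, cell_c, cell_d's own z axis and vertical below 0.05 rad and z of cell_a in the frame of shelf between 0.095 and 0.103 m and x of cell_a in the frame of shelf between -0.009 and 0.009 m and angle between the x axis of each of cell_a, cell_b, cell_c, cell_d and the x axis of shelf, either way round below 0.08 rad and y of cell_a in the frame of shelf between -0.14 and -0.024 m and linear speed of each of cell_a, cell_b, cell_c, cell_d below 0.02 m/s and angular speed of each of cell_a, cell_b, cell_c, cell_d below 0.1 rad/s and z of cell_b in the frame of shelf between 0.095 and 0.103 m and x of cell_b in the frame of shelf between -0.009 and 0.009 m and y of cell_b in the frame of shelf between -0.14 and -0.0215 m and z of cell_c in the frame of shelf between 0.095 and 0.103 m and x of cell_c in the frame of shelf between -0.009 and 0.009 m and y of cell_c in the frame of shelf between -0.14 and -0.025 m and z of cell_d in the frame of shelf between 0.095 and 0.103 m and x of cell_d in the frame of shelf between -0.009 and 0.009 m and y of cell_d in the frame of shelf between -0.14 and -0.023 m); the robot touches nothing.
It fails at once if a cell already standing is knocked over (angle between any of cell_a, cell_b, cell_c's own z axis and vertical above 0.5 rad).
It fails at once if the row is rammed against the end plate with more than 50 N (contact force between anything else and end_plate above 50 N).
It fails at once if something else on the bench is pushed more than 25 mm from its place (distance of any of reagent_bottle, wash_bottle, beaker, multimeter, screwdriver, sample_tin from where it was at the start of the episode above 0.025 m).
It also fails if it takes over 66 s, if anything falls off the work surface, if the arm or the gripper's body presses on something with over 40 N, if the wrist force passes 120 N, or if a joint passes its speed limit or range.

### The arm

A 7-joint arm with a two-finger parallel gripper is mounted at the origin on the work surface. World frame = base frame: x ahead of the robot, y to its left, z up, the work surface at z = 0. Lengths are in m, angles in rad, forces in N, time in s.
With the tool pointing down it reaches from about 0.425 to 1.025 m from the base axis. Payload 9.4 kg.
Tool frame: the origin (TCP) lies where the fingers leave the gripper's body, on its centre line; the fingertips stand 73 mm ahead of it and the grasp point (between the pads) lies 54 mm ahead of it; z points along the fingers, y is the line along which they close (so a half turn about z gives the same grasp; the last joint's range is limited). The gripper opens to 85 mm and grips with 20 to 120 N. Pads are 22 mm wide; open, the fingers measure 114 mm over their backs; the gripper's body (76 mm by 85 mm) begins 54 mm behind the grasp point. The pads swing forward as they close: fully open they stand 13 mm farther back than shut.
Start: joints at [-1.247, 0.599, -0.003, 1.599, 0.002, 0.943, -0.08], TCP at [0.283, 0.668, 0.304] pointing down, gripper open.
Joint ranges: [-2.57, 2.57], [-0.35, 1.97], [-1.29, 1.29], [0.11, 2.56], [-1.05, 4.19], [0.11, 1.86], [-2.63, 2.63]. Speed limits (rad/s): [2.22, 2.22, 3.01, 3.01, 3.14, 3.14, 3.14].

### API

Orientations are given as a 3x3 rotation matrix whose columns are the frame's x, y, z axes.
In Python, from workcell import * gives the robot as it stands.
- The arm moves only by the tool send_rows, never from a script. Its argument "targets" is one flat list of numbers, 5 for each row, row after row: the opening, from -1 (shut) to 1 (fully open), then the shift along the tool's x, y, z scaled (see below), then the turn about the tool's z scaled (see below). In form: [jaw, tx, ty, tz, turn, jaw, tx, ty, tz, turn, ...]. A call has exactly 8 rows; each row is the pose to reach, as a shift and turn from the pose commanded when the call began, along the tool's axes at that moment; what a row does not reach only later rows make up. The controller multiplies each number of a shift by 150 mm and each number of a turn by 90 degrees. A row lasts 1/8 s, in which the tool goes at most 62.5 mm and 10.7 degrees, less where a joint would pass 70% of its speed; a pose out of reach is approached as far as the arm can. A call with a number of a shift or a turn outside -1 to 1 is refused whole. A call with a gripper value outside its range is refused whole. The fingers move at their own pace and stop on an object; "squeeze" is the grip in N (left out, the last holds). Time passes only in rows, so rows that repeat a pose let the fingers close, or fill a call up. It gives the time, the measured TCP pose, the force, the opening and the grip force at its end, in the units of the state.
- state(): the state, without advancing time (a new reading comes with each control period).
- read_camera(name): name is "side" or "top" or "wrist"; returns a dict with "frame" (480x640x3 uint8, blue, green, red), "fov_y" (degrees; the focal length in pixels is half the picture's height over the tangent of half this angle, whatever the lens; pixels are square), "cx", "cy" (the principal point, pixels), "extrinsics" (4x4, takes a point from world to camera coordinates). Camera axes: x right, y down, z forward; pixel columns grow to the right and rows downward; lengths in m; the calibration is good to about 2 mm. A picture is of the moment at which its call begins. There is no depth.
- close_job(): hands the job in; it is judged then, once.
The state is a dict: "time": time; "joint_pos": joint angles; "dq": joint speeds; "joint_torque": joint torques, N m; "eef_pos": TCP position; "tool_rot": TCP orientation; "force": force on the tool from outside, world axes, zero at the start; "ft_torque": the same for the moment, N m; "grip_width": finger opening in m; "grasp_force": force on a finger pad.
Only numpy, scipy, OpenCV 4.12 (cv2) and the standard library are available. Lean on these libraries where they do the work, as an engineer would, in place of code of your own. Each camera call takes 0.05 s, during which the arm holds its last target. There are 200 camera calls.

## Working session

There is one attempt and no reset: what is moved stays moved. The work goes in short steps, Python scripts to look and compute and a tool call to move; the robot and the scene stay as the last step left them, time stands still between calls to the robot, and variables do not carry over. Pictures are saved under pics/ and viewed, at most 12 in all, crops included, and the job is handed in when it is done.

Besides the shell and the picture viewer there is one more tool, called after "Call:" by a JSON object that holds its "method" and its "body". send_rows: Moves the arm, as the interface text tells. Its arguments: {"type":"object","properties":{"targets":{"type":"array","items":{"type":"number","minimum":-1,"maximum":1}},"squeeze":{"type":"number"}},"required":["targets"]}

```bash
ls; mkdir -p pics; python3 - <<'E'
from workcell import *
import cv2,numpy as np
for n in ["top","side"]:
    r=read_camera(n); cv2.imwrite(f"pics/{n}0.png",r["frame"]); print(n,r["fov_y"],r["cx"],r["cy"],np.round(r["extrinsics"],4).tolist())
s=state(); print(s)
E
```

```text
pics
top 54.71128710499567 326.5591130318196 238.9097816489113 [[0.0196, -0.9996, 0.0211, 0.0231], [-0.9809, -0.0233, -0.1931, 0.5483], [0.1936, -0.017, -0.9809, 0.9234], [0.0, 0.0, 0.0, 1.0]]
side 52.33324677502702 319.94608907901295 227.6040094820555 [[0.7313, -0.6819, 0.017, -0.3799], [-0.5098, -0.563, -0.6505, 0.342], [0.4531, 0.467, -0.7593, 0.9756], [0.0, 0.0, 0.0, 1.0]]
{'time': 0.1, 'joint_pos': array([-1.24671713,  0.60008203, -0.00257241,  1.60004481,  0.00183391,
        0.94287965, -0.07981862]), 'dq': array([-5.66799948e-04, -1.83564796e-03,  8.98999734e-04, -1.70765695e-03,
       -5.78472737e-04,  5.40675139e-06,  1.77878326e-04]), 'joint_torque': array([ 4.79599272e-03, -7.77987957e+01,  1.56965084e+00, -2.58621812e+01,
        1.26210219e-02,  5.44302326e-03,  8.23805237e-06]), 'eef_pos': array([0.28272005, 0.66726515, 0.30307797]), 'tool_rot': array([[-9.20789998e-01,  3.90058465e-01, -4.16806506e-04],
       [ 3.90058661e-01,  9.20789021e-01, -1.34891210e-03],
       [-1.42363727e-04, -1.40464375e-03, -9.99999003e-01]]), 'force': array([ 0.21044025, -0.46699431, -0.45925554]), 'ft_torque': array([0.03077042, 0.03014573, 0.00255357]), 'grasp_force': 0.0, 'grip_width': 0.08544469970470997}
```

View pics/top0.png

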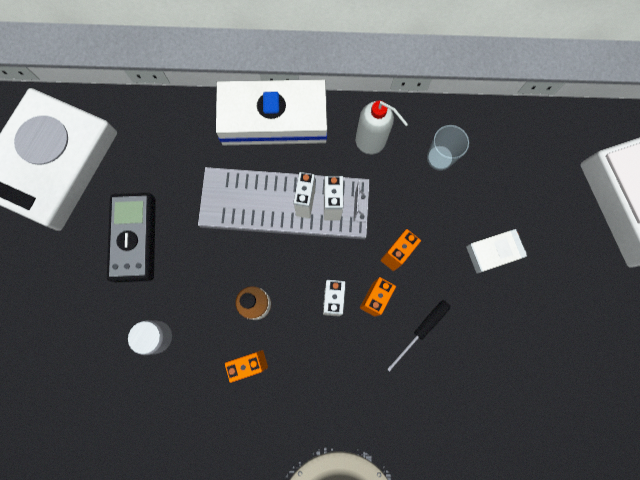

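View pics/side0.png

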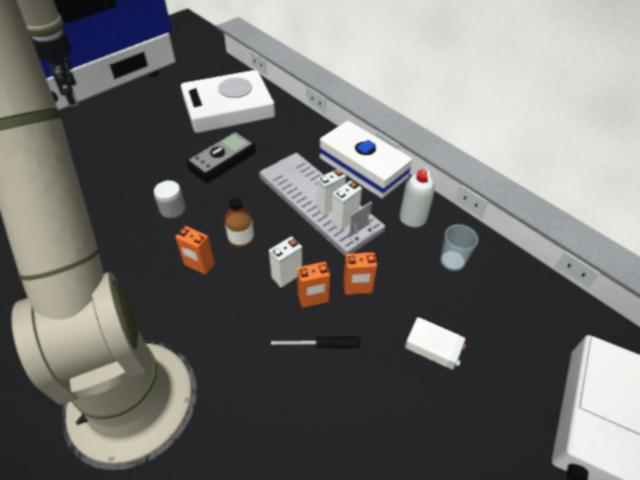

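White cell_c has its top at about (335,297) in the top view. The look-alikes at (401,249), (379,296) and (246,367) are orange, so they are excluded. White cell_d lies at (497,250), and cells a and b stand at about (334,190) and (304,188). I'll confirm this in an enlarged crop.

```bash
python3 - <<'E'
import cv2
f=cv2.imread("pics/top0.png")
g=cv2.resize(f[150:320,280:360],None,fx=3.5,fy=3.5,interpolation=cv2.INTER_CUBIC)
h=cv2.resize(f[220:280,455:535],None,fx=6,fy=6,interpolation=cv2.INTER_CUBIC)
import numpy as np
o=np.zeros((595,770,3),np.uint8);o[:595,:280]=g;o[:360,285:765]=h
cv2.imwrite("pics/crop0.png",o)
E
```

```text
(no output)
```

View pics/crop0.png

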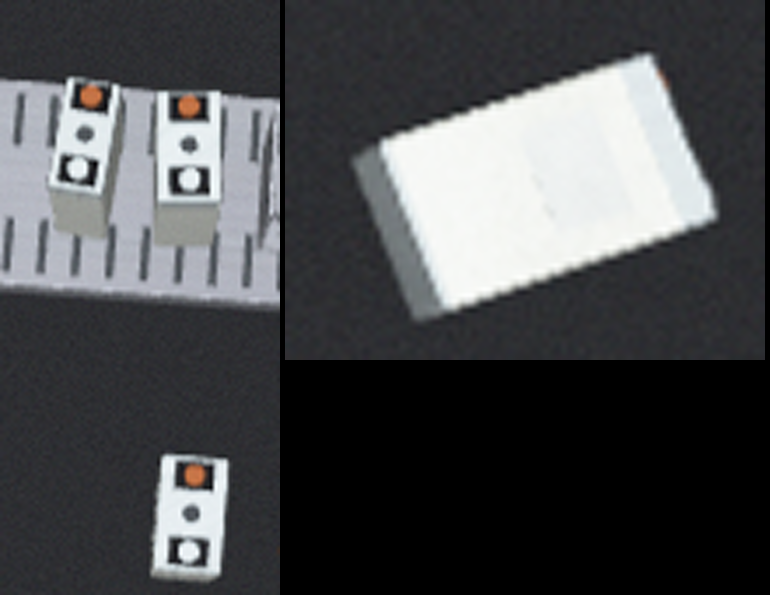

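In the crop, cells a, b and c have studs up, with the orange stud farthest from the robot. Cell_d lies with its stud end to the right; an orange stud peeks out at full-image (518,233). All four are white cells. Next I'll measure them.

```bash
cat > h.py <<'E'
from workcell import *
import cv2,numpy as np
def px2w(r,uv,z):
    E=r["extrinsics"];f=240/np.tan(np.radians(r["fov_y"]/2))
    uv=np.atleast_2d(uv).astype(float)
    d=np.c_[(uv[:,0]-r["cx"])/f,(uv[:,1]-r["cy"])/f,np.ones(len(uv))]@E[:3,:3]
    c=-E[:3,:3].T@E[:3,3]
    return c+d*((z-c[2])/d[:,2])[:,None]
def edge(gray,p,q,w=5,lo=.1,hi=.9):
    p,q=np.array(p,float),np.array(q,float);t=(q-p)/np.linalg.norm(q-p);n=np.array([-t[1],t[0]])
    s=np.linspace(lo,hi,60);o=np.arange(-w,w+.01,.25);pts=[]
    for a in s:
        m=p+a*(q-p)+o[:,None]*n
        v=cv2.remap(gray,m[:,0].astype(np.float32)[None],m[:,1].astype(np.float32)[None],cv2.INTER_LINEAR)[0].astype(float)
        g=np.abs(np.gradient(cv2.GaussianBlur(v[None],(1,1),0)[0] if 0 else np.convolve(v,np.ones(4)/4,'same')));g[:4]=0;g[-4:]=0
        pts.append(m[g.argmax()])
    return cv2.fitLine(np.float32(pts),cv2.DIST_HUBER,0,.01,.01).ravel()
def meet(l,m):
    a=np.linalg.solve(np.c_[l[:2],-m[:2]],m[2:]-l[2:]);return l[2:]+a[0]*l[:2]
def quad(gray,c,**k):
    L=[edge(gray,c[i],c[(i+1)%4],**k) for i in range(4)]
    return np.array([meet(L[i-1],L[i]) for i in range(4)])
E
python3 - <<'E'
from h import *
r=read_camera("top");g=cv2.cvtColor(r["frame"],cv2.COLOR_BGR2GRAY)
Q=lambda c,s=3.5,o=(280,150):[(x/s+o[0],y/s+o[1]) for x,y in c]
def rep(n,c,z,**k):
    q=quad(g,c,**k);W=px2w(r,q,z)[:,:2]
    e=W-np.roll(W,-1,0);print(n,q.round(1).tolist(),"mid",W.mean(0).round(4),"W",W.round(4).tolist(),"len",np.linalg.norm(e,axis=1).round(4),"ang",np.degrees(np.arctan2(e[:,1],e[:,0])).round(1))
rep("shelf",[(205,168),(369,179),(366,237),(199,227)],.045,w=4)
rep("b",Q([(68,77),(120,84),(104,192),(50,186)]),.153,w=2.5)
rep("a",Q([(156,92),(220,93),(221,201),(155,200)]),.153,w=2.5)
rep("c",Q([(162,455),(228,459),(217,572),(152,569)]),.108,w=2.5)
rep("d",Q([(95,145),(365,55),(432,215),(160,310)],6,(455,220)),.034,w=3)
for n,c,z in [("b",[(92,97),(77,170)],.159),("a",[(189,107),(190,180)],.159),("c",[(195,475),(188,552)],.114)]:
    W=px2w(r,Q(c),z)[:,:2];e=W[0]-W[1];print(n,"studs mid",W.mean(0).round(4),np.linalg.norm(e).round(4),np.degrees(np.arctan2(e[1],e[0])).round(1))
print(px2w(r,[(357,183),(357,222),(360,183)],.13)[:,:2].round(4))
E
```

```text
shelf [[204.8000030517578, 166.89999389648438], [368.79998779296875, 178.39999389648438], [365.79998779296875, 236.8000030517578], [197.5, 224.89999389648438]] mid [0.6295 0.1273] W [[0.7028, 0.3031], [0.6862, -0.0547], [0.5558, -0.0486], [0.573, 0.3094]] len [0.3583 0.1305 0.3584 0.13  ] ang [ 87.3  -2.7 -92.8 177.2]
b [[298.20001220703125, 170.89999389648438], [314.0, 173.8000030517578], [308.70001220703125, 204.10000610351562], [295.79998779296875, 201.39999389648438]] mid [0.628  0.0818] W [[0.661, 0.0942], [0.6561, 0.0636], [0.5951, 0.0722], [0.5998, 0.097]] len [0.031  0.0616 0.0253 0.0613] ang [  80.8   -8.  -100.7  177.4]
a [[324.5, 175.6999969482422], [342.3999938964844, 175.5], [342.29998779296875, 207.1999969482422], [324.70001220703125, 207.0]] mid [0.6218 0.0252] W [[0.6527, 0.0432], [0.6539, 0.0084], [0.5905, 0.0078], [0.5901, 0.0415]] len [0.0348 0.0635 0.0337 0.0627] ang [  92.     0.5  -89.4 -178.4]
c [[325.8999938964844, 279.0], [344.8999938964844, 281.0], [342.29998779296875, 310.5], [322.79998779296875, 314.3999938964844]] mid [0.4242 0.0193] W [[0.457, 0.0356], [0.454, -0.0015], [0.3969, 0.0027], [0.3888, 0.0403]] len [0.0372 0.0573 0.0384 0.0684] ang [ 85.4  -4.2 -77.9 176.1]
d [[469.8999938964844, 243.3000030517578], [515.2000122070312, 228.39999389648438], [526.9000244140625, 256.0], [481.29998779296875, 271.5]] mid [ 0.5366 -0.3361] W [[0.5491, -0.2749], [0.5846, -0.3754], [0.5243, -0.3972], [0.4885, -0.2969]] len [0.1066 0.0641 0.1064 0.0644] ang [ 109.5   19.9  -70.4 -160. ]
b studs mid [0.6247 0.0815] 0.0423 -9.5
a studs mid [0.6206 0.0241] 0.0415 1.7
c studs mid [0.4227 0.0181] 0.0423 -4.3
[[ 0.6471 -0.022 ]
 [ 0.5675 -0.0225]
 [ 0.6472 -0.028 ]]
```

The top view gives these shelf-frame results:

| Item | Position | Yaw relative to shelf |
|---|---|---|
| Shelf middle | (0.6295, 0.1273), yaw -2.7° | n/a |
| cell_a | shelf y ≈ -0.103 | +4° |
| cell_b | shelf y ≈ -0.046 | -6.5° |
| cell_c | (0.423, 0.018) | n/a |
| cell_d | (0.537, -0.336), stud end at -70.5° | n/a |

I'm turning the tool so its x and y match the shelf's y and x.

Call:
{"method": "send_rows", "body": {"targets": [1, -0.15, -0.15, 0, 0.1, 1, -0.3, -0.3, 0, 0.2, 1, -0.5, -0.5, 0, 0.32, 1, -0.7, -0.7, 0, 0.44, 1, -0.85, -0.85, 0, 0.55, 1, -1, -1, 0, 0.66, 1, -1, -1, 0, 0.774, 1, -1, -1, 0, 0.774], "squeeze": 60}}

```text
time: 1.15
eef_pos: [0.3623, 0.4709, 0.3038]
tool_rot: [[0.045, 0.999, 0.0], [0.999, -0.045, -0.0], [-0.0, 0.0, -1.0]]
force: [0.3, 0.6, 1.2]
grip_width: 0.0854
grasp_force: 0.0
```

Call:
{"method": "send_rows", "body": {"targets": [1, -0.12, 0.08, 0, 0, 1, -0.32, 0.2, 0, 0, 1, -0.55, 0.36, 0, 0, 1, -0.78, 0.5, 0, 0, 1, -0.965, 0.627, 0, 0, 1, -0.965, 0.627, 0, 0, 1, -0.965, 0.627, 0, 0, 1, -0.965, 0.627, 0, 0]}}

```text
time: 2.15
eef_pos: [0.4493, 0.3228, 0.3038]
tool_rot: [[0.043, 0.999, -0.0], [0.999, -0.043, 0.0], [0.0, -0.0, -1.0]]
force: [-0.3, 0.2, 0.2]
grip_width: 0.0857
grasp_force: 0.0
```

Call:
{"method": "send_rows", "body": {"targets": [1, -0.12, 0.08, 0, 0, 1, -0.32, 0.2, 0, 0, 1, -0.55, 0.36, 0, 0, 1, -0.78, 0.5, 0, 0, 1, -0.965, 0.627, 0, 0, 1, -0.965, 0.627, 0, 0, 1, -0.965, 0.627, 0, 0, 1, -0.965, 0.627, 0, 0]}}

```text
time: 3.15
eef_pos: [0.5365, 0.1746, 0.3037]
tool_rot: [[0.043, 0.999, -0.0], [0.999, -0.043, 0.0], [0.0, -0.0, -1.0]]
force: [-0.7, 0.5, -1.3]
grip_width: 0.0852
grasp_force: 0.0
```

Call:
{"method": "send_rows", "body": {"targets": [1, -0.12, 0.08, 0, 0, 1, -0.32, 0.2, 0, 0, 1, -0.55, 0.36, 0, 0, 1, -0.78, 0.5, 0, 0, 1, -0.965, 0.627, 0, 0, 1, -0.965, 0.627, 0, 0, 1, -0.965, 0.627, 0, 0, 1, -0.965, 0.627, 0, 0]}}

```text
time: 4.15
eef_pos: [0.6239, 0.026, 0.3038]
tool_rot: [[0.043, 0.999, -0.0], [0.999, -0.043, 0.001], [0.001, -0.0, -1.0]]
force: [0.3, -0.8, 0.2]
grip_width: 0.0855
grasp_force: 0.0
```

Call:
{"method": "send_rows", "body": {"targets": [1, 0, 0, 0.15, 0.003, 1, -0.01, 0.005, 0.4, 0.003, 1, -0.01, 0.005, 0.65, 0.003, 1, -0.01, 0.005, 0.82, 0.003, 1, -0.01, 0.005, 0.866, 0.003, 1, -0.01, 0.005, 0.866, 0.003, -1, -0.01, 0.005, 0.866, 0.003, -1, -0.01, 0.005, 0.866, 0.003]}}

```text
time: 5.15
eef_pos: [0.6253, 0.0228, 0.1756]
tool_rot: [[0.05, 0.999, 0.001], [0.999, -0.05, 0.001], [0.001, 0.001, -1.0]]
force: [-1.7, 0.1, 7.5]
grip_width: 0.0643
grasp_force: 63.7
```

Call:
{"method": "send_rows", "body": {"targets": [-1, 0, 0, 0, 0, -1, 0, 0, 0, 0, -1, 0, 0, 0, 0, -1, 0, 0, 0, 0, -1, -0.025, 0, 0, 0, -1, -0.05, 0, 0, 0, -1, -0.075, 0, 0, 0, -1, -0.1, 0, 0, 0]}}

```text
time: 6.15
eef_pos: [0.6251, 0.0094, 0.1756]
tool_rot: [[0.049, 0.999, 0.002], [0.999, -0.049, 0.002], [0.002, 0.002, -1.0]]
force: [-1.3, 7.3, 7.6]
grip_width: 0.0642
grasp_force: 64.7
```

Call:
{"method": "send_rows", "body": {"targets": [-1, -0.015, 0, -0.006, 0, -1, -0.03, 0, -0.006, 0, -1, -0.045, 0, -0.006, 0, -1, -0.06, 0, -0.006, 0, -1, -0.07, 0, -0.006, 0, -1, -0.08, 0, -0.006, 0, -1, -0.085, 0, -0.006, 0, -1, -0.085, 0, -0.006, 0]}}

```text
time: 7.15
eef_pos: [0.6242, -0.004, 0.1756]
tool_rot: [[0.05, 0.999, 0.001], [0.999, -0.05, 0.001], [0.001, 0.001, -1.0]]
force: [-0.9, 4.6, 6.6]
grip_width: 0.0637
grasp_force: 66.2
```

Call:
{"method": "send_rows", "body": {"targets": [-1, -0.002, 0, 0, 0, -1, -0.004, 0, 0, 0, -1, -0.006, 0, 0, 0, -1, -0.008, 0, 0, 0, -1, -0.01, 0, 0, 0, -1, -0.012, 0, 0, 0, -1, -0.014, 0, 0, 0, -1, -0.016, 0, 0, 0]}}

```text
time: 8.15
eef_pos: [0.6241, -0.005, 0.1756]
tool_rot: [[0.049, 0.999, 0.001], [0.999, -0.049, 0.003], [0.003, 0.001, -1.0]]
force: [-0.6, 10.0, 6.3]
grip_width: 0.0643
grasp_force: 65.6
```

Call:
{"method": "send_rows", "body": {"targets": [-1, -0.002, 0, 0, 0, -1, -0.004, 0, 0, 0, -1, -0.006, 0, 0, 0, -1, -0.008, 0, 0, 0, -1, -0.01, 0, 0, 0, -1, -0.012, 0, 0, 0, -1, -0.012, 0, 0, 0, -1, -0.012, 0, 0, 0]}}

```text
time: 9.15
eef_pos: [0.6241, -0.0052, 0.1756]
tool_rot: [[0.048, 0.999, 0.001], [0.999, -0.048, 0.005], [0.005, 0.001, -1.0]]
force: [-1.3, 13.6, 6.0]
grip_width: 0.0641
grasp_force: 64.8
```

Call:
{"method": "send_rows", "body": {"targets": [1, 0.02, 0, 0, 0, 1, 0.02, 0, 0, 0, 1, 0.02, 0, 0, 0, 1, 0.15, 0, 0, 0, 1, 0.32, 0, 0, 0, 1, 0.48, 0, 0, 0, 1, 0.6, 0, 0, 0, 1, 0.6, 0, 0, 0]}}

```text
time: 10.15
eef_pos: [0.628, 0.083, 0.1747]
tool_rot: [[0.047, 0.999, -0.0], [0.999, -0.047, 0.001], [0.001, -0.0, -1.0]]
force: [-0.3, -1.5, 0.0]
grip_width: 0.0852
grasp_force: 0.0
```

Call:
{"method": "send_rows", "body": {"targets": [-1, 0, 0, 0, 0, -1, 0, 0, 0, 0, -1, 0, 0, 0, 0, -1, 0, 0, 0, 0, -1, -0.03, 0, 0, 0, -1, -0.07, 0, 0, 0, -1, -0.12, 0, 0, 0, -1, -0.16, 0, 0, 0]}}

```text
time: 11.15
eef_pos: [0.6276, 0.0568, 0.1755]
tool_rot: [[0.051, 0.999, 0.002], [0.999, -0.051, 0.001], [0.001, 0.002, -1.0]]
force: [1.1, 2.7, 2.0]
grip_width: 0.0642
grasp_force: 65.7
```

Call:
{"method": "send_rows", "body": {"targets": [-1, -0.03, 0, 0, 0, -1, -0.06, 0, 0, 0, -1, -0.09, 0, 0, 0, -1, -0.115, 0, 0, 0, -1, -0.14, 0, 0, 0, -1, -0.155, 0, 0, 0, -1, -0.165, 0, 0, 0, -1, -0.165, 0, 0, 0]}}

```text
time: 12.15
eef_pos: [0.6262, 0.0323, 0.1755]
tool_rot: [[0.051, 0.999, 0.002], [0.999, -0.051, 0.001], [0.001, 0.002, -1.0]]
force: [1.1, 5.7, 5.4]
grip_width: 0.0649
grasp_force: 66.0
```

Call:
{"method": "send_rows", "body": {"targets": [-1, -0.004, 0, 0, 0, -1, -0.008, 0, 0, 0, -1, -0.012, 0, 0, 0, -1, -0.016, 0, 0, 0, -1, -0.02, 0, 0, 0, -1, -0.024, 0, 0, 0, -1, -0.028, 0, 0, 0, -1, -0.028, 0, 0, 0]}}

```text
time: 13.15
eef_pos: [0.6261, 0.0288, 0.1755]
tool_rot: [[0.05, 0.999, 0.002], [0.999, -0.05, 0.002], [0.002, 0.002, -1.0]]
force: [1.9, 6.3, 5.8]
grip_width: 0.0641
grasp_force: 65.8
```

Call:
{"method": "send_rows", "body": {"targets": [-1, -0.003, 0, 0, 0, -1, -0.006, 0, 0, 0, -1, -0.009, 0, 0, 0, -1, -0.012, 0, 0, 0, -1, -0.015, 0, 0, 0, -1, -0.018, 0, 0, 0, -1, -0.018, 0, 0, 0, -1, -0.018, 0, 0, 0]}}

```text
time: 14.15
eef_pos: [0.6261, 0.0281, 0.1755]
tool_rot: [[0.048, 0.999, 0.002], [0.999, -0.048, 0.004], [0.004, 0.002, -1.0]]
force: [1.8, 12.5, 7.0]
grip_width: 0.0645
grasp_force: 65.3
```

Call:
{"method": "send_rows", "body": {"targets": [1, 0.02, 0, 0, 0, 1, 0.02, 0, 0, 0, 1, 0.02, 0, -0.2, 0, 1, 0.02, 0, -0.45, 0, 1, 0.0, -0.05, -0.55, 0, 1, 0.0, -0.3, -0.55, 0, 1, -0.05, -0.6, -0.55, 0, 1, -0.11, -0.8, -0.55, 0]}}

```text
time: 15.15
eef_pos: [0.5015, 0.0139, 0.2568]
tool_rot: [[0.051, 0.999, -0.002], [0.999, -0.051, -0.0], [-0.001, -0.002, -1.0]]
force: [0.2, -0.1, -0.2]
grip_width: 0.0852
grasp_force: 0.0
```

```bash
python3 - <<'E'
from h import *
s=state();print(s["eef_pos"],s["joint_pos"])
r=read_camera("top");cv2.imwrite("pics/top1.png",cv2.resize(r["frame"][130:340,190:430],None,fx=2.5,fy=2.5,interpolation=cv2.INTER_CUBIC))
E
```

```text
[0.5015378  0.01393314 0.25676745] [-0.3828423   0.41923796  0.3318375   2.16492015 -0.23898058  0.59355094
  0.0708113 ]
```

View pics/top1.png

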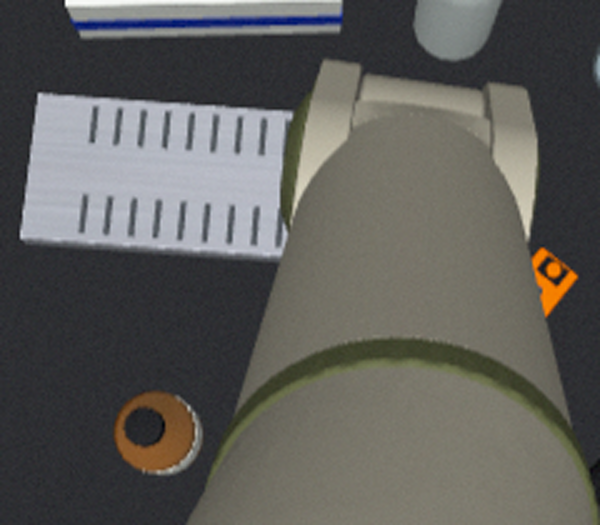

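The arm hides the cells here; only the empty shelf and the bottle are visible. I'll carry on to cell_c.

Call:
{"method": "send_rows", "body": {"targets": [1, 0, -0.2, 0, 0, 1, 0.01, -0.4, 0, 0, 1, 0.015, -0.49, 0.05, 0, 1, 0.015, -0.49, 0.2, 0, 1, 0.015, -0.49, 0.42, 0, 1, 0.015, -0.49, 0.65, 0, 1, 0.015, -0.49, 0.8, 0, 1, 0.015, -0.49, 0.845, 0]}}

```text
time: 16.2
eef_pos: [0.431, 0.0201, 0.129]
tool_rot: [[0.051, 0.999, -0.002], [0.999, -0.051, -0.001], [-0.001, -0.002, -1.0]]
force: [-0.3, -0.6, 0.8]
grip_width: 0.0852
grasp_force: 0.0
```

Call:
{"method": "send_rows", "body": {"targets": [-1, 0, 0, 0, 0, -1, 0, 0, 0, 0, -1, 0, 0, 0, 0, -1, 0, 0, 0, 0, -1, 0, 0, -0.05, 0, -1, 0, 0, -0.2, 0, -1, 0, 0, -0.38, 0, -1, 0, 0, -0.5, 0]}}

```text
time: 17.2
eef_pos: [0.4312, 0.0206, 0.2072]
tool_rot: [[0.051, 0.999, 0.001], [0.999, -0.051, 0.0], [0.0, 0.001, -1.0]]
force: [0.0, -0.4, -4.1]
grip_width: 0.0635
grasp_force: 66.7
```

Call:
{"method": "send_rows", "body": {"targets": [-1, 0.1, 0.08, 0, 0, -1, 0.25, 0.2, 0, 0, -1, 0.4, 0.35, 0, 0, -1, 0.482, 0.5, 0, 0, -1, 0.482, 0.65, 0, 0, -1, 0.482, 0.8, 0, 0, -1, 0.482, 0.92, 0, 0, -1, 0.482, 1, 0, 0]}}

```text
time: 18.2
eef_pos: [0.5857, 0.0862, 0.2048]
tool_rot: [[0.05, 0.999, -0.001], [0.999, -0.05, -0.0], [-0.0, -0.001, -1.0]]
force: [-0.6, 0.4, -3.7]
grip_width: 0.0641
grasp_force: 66.7
```

Call:
{"method": "send_rows", "body": {"targets": [-1, 0, 0.1, 0, 0, -1, 0, 0.2, 0, 0, -1, 0, 0.27, 0, 0, -1, 0, 0.28, 0, 0, -1, 0, 0.28, 0.05, 0, -1, 0, 0.28, 0.1, 0, -1, 0, 0.28, 0.15, 0, -1, 0, 0.28, 0.18, 0]}}

```text
time: 19.2
eef_pos: [0.6263, 0.0832, 0.1779]
tool_rot: [[0.05, 0.999, -0.001], [0.999, -0.05, -0.0], [-0.0, -0.001, -1.0]]
force: [-0.1, 0.3, -4.5]
grip_width: 0.0638
grasp_force: 66.7
```

Call:
{"method": "send_rows", "body": {"targets": [-1, 0, 0, 0.01, 0, -1, 0, 0.004, 0.022, 0, -1, 0, 0.004, 0.024, 0, -1, -0.02, 0.004, 0.024, 0, -1, -0.04, 0.004, 0.024, 0, -1, -0.06, 0.004, 0.024, 0, -1, -0.08, 0.004, 0.024, 0, -1, -0.09, 0.004, 0.024, 0]}}

```text
time: 20.2
eef_pos: [0.6268, 0.0707, 0.176]
tool_rot: [[0.05, 0.999, 0.001], [0.999, -0.05, 0.002], [0.002, 0.001, -1.0]]
force: [-2.6, 7.9, 8.9]
grip_width: 0.0635
grasp_force: 66.5
```

Call:
{"method": "send_rows", "body": {"targets": [-1, -0.004, 0, 0, 0, -1, -0.008, 0, 0, 0, -1, -0.012, 0, 0, 0, -1, -0.016, 0, 0, 0, -1, -0.02, 0, 0, 0, -1, -0.024, 0, 0, 0, -1, -0.028, 0, 0, 0, -1, -0.03, 0, 0, 0]}}

```text
time: 21.2
eef_pos: [0.6267, 0.0661, 0.1751]
tool_rot: [[0.05, 0.999, 0.001], [0.999, -0.05, 0.001], [0.001, 0.001, -1.0]]
force: [1.1, 6.1, 0.4]
grip_width: 0.0638
grasp_force: 67.1
```

Call:
{"method": "send_rows", "body": {"targets": [-1, -0.003, 0, 0, 0, -1, -0.006, 0, 0, 0, -1, -0.009, 0, 0, 0, -1, -0.012, 0, 0, 0, -1, -0.015, 0, 0, 0, -1, -0.018, 0, 0, 0, -1, -0.02, 0, 0, 0, -1, -0.02, 0, 0, 0]}}

```text
time: 22.2
eef_pos: [0.6267, 0.0648, 0.1751]
tool_rot: [[0.049, 0.999, 0.001], [0.999, -0.049, 0.003], [0.003, 0.001, -1.0]]
force: [-0.4, 11.0, -0.3]
grip_width: 0.0634
grasp_force: 67.1
```

Call:
{"method": "send_rows", "body": {"targets": [1, 0.015, 0, 0, 0, 1, 0.015, 0, 0, 0, 1, 0.015, 0, -0.25, 0, 1, 0.015, 0, -0.5, 0, 1, 0.0, 0, -0.6, 0, 1, -0.3, -0.05, -0.6, 0, 1, -0.65, -0.08, -0.6, 0, 1, -1, -0.1, -0.6, 0]}}

```text
time: 23.2
eef_pos: [0.603, -0.0887, 0.2645]
tool_rot: [[0.05, 0.999, -0.001], [0.999, -0.05, -0.0], [-0.0, -0.001, -1.0]]
force: [0.5, 0.3, -0.6]
grip_width: 0.085
grasp_force: 0.0
```

Call:
{"method": "send_rows", "body": {"targets": [1, -0.3, -0.04, 0, -0.05, 1, -0.65, -0.08, 0, -0.15, 1, -1, -0.13, 0, -0.25, 1, -1, -0.13, 0, -0.25, 1, -1, -0.13, 0, -0.25, 1, -1, -0.13, 0, -0.25, 1, -1, -0.13, 0, -0.25, 1, -1, -0.13, 0, -0.25]}}

```text
time: 24.2
eef_pos: [0.577, -0.2348, 0.265]
tool_rot: [[-0.337, 0.942, 0.0], [0.942, 0.337, 0.0], [0.0, 0.0, -1.0]]
force: [-1.3, 0.3, 0.3]
grip_width: 0.0855
grasp_force: 0.0
```

Call:
{"method": "send_rows", "body": {"targets": [1, -0.15, -0.1, 0, 0, 1, -0.4, -0.25, 0, 0, 1, -0.65, -0.4, 0.1, 0, 1, -0.8, -0.48, 0.3, 0, 1, -0.8, -0.48, 0.5, 0, 1, -0.8, -0.48, 0.7, 0, 1, -0.8, -0.48, 0.8, 0, 1, -0.8, -0.48, 0.8, 0]}}

```text
time: 25.2
eef_pos: [0.549, -0.3725, 0.1443]
tool_rot: [[-0.336, 0.942, -0.001], [0.942, 0.336, 0.001], [0.001, -0.001, -1.0]]
force: [0.5, -0.1, 0.1]
grip_width: 0.0854
grasp_force: 0.0
```

```bash
python3 - <<'E'
from h import *
r=read_camera("top");f=r["frame"]
w=read_camera("wrist")["frame"]
o=np.zeros((600,800,3),np.uint8)
o[:360,:600]=cv2.resize(f[150:270,280:480],(600,360),interpolation=cv2.INTER_CUBIC)
o[360:,:400]=cv2.resize(f[220:280,450:550],(400,240),interpolation=cv2.INTER_CUBIC)
o[360:,410:730]=cv2.resize(w,(320,240))
cv2.imwrite("pics/m2.png",o);cv2.imwrite("pics/top2.png",f)
E
```

```text
(no output)
```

View pics/m2.png

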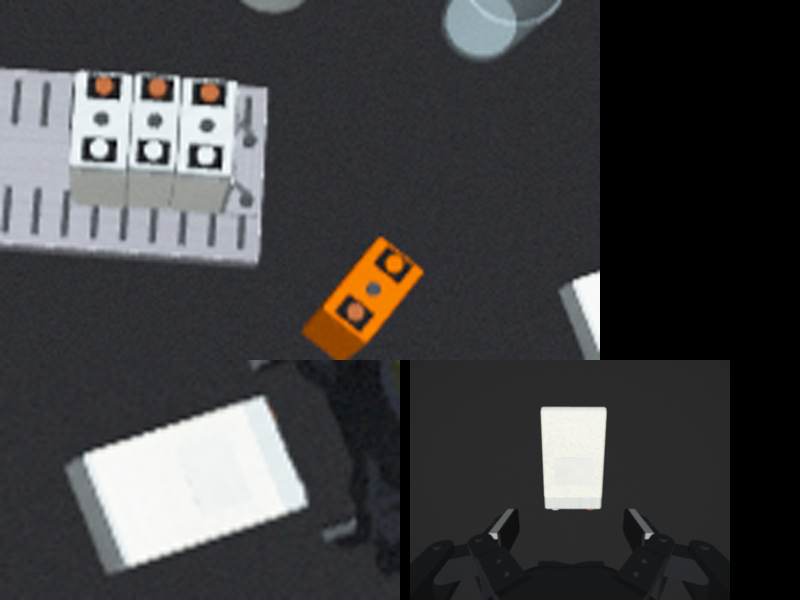

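The three cells stand closed and square against the plate. The wrist view shows cell_d centred between the fingers with its stud end nearest the pads. I'll descend.

Call:
{"method": "send_rows", "body": {"targets": [1, 0, 0, 0.1, 0, 1, 0, 0, 0.22, 0, 1, 0, 0, 0.33, 0, 1, 0, 0, 0.4, 0, 1, 0, 0, 0.44, 0, 1, 0, 0, 0.47, 0, 1, 0, 0, 0.49, 0, 1, 0, 0, 0.495, 0]}}

```text
time: 26.3
eef_pos: [0.5491, -0.373, 0.0709]
tool_rot: [[-0.336, 0.942, 0.0], [0.942, 0.336, -0.0], [-0.0, 0.0, -1.0]]
force: [-0.2, -0.1, 0.4]
grip_width: 0.0853
grasp_force: 0.0
```

Call:
{"method": "send_rows", "body": {"targets": [-1, 0, 0, 0, 0, -1, 0, 0, 0, 0, -1, 0, 0, 0, 0, -1, 0, 0, 0, 0, -1, 0, 0, 0, 0, -1, 0, 0, 0, 0, -1, 0, 0, 0, 0, -1, 0, 0, 0, 0], "squeeze": 20}}

```text
time: 27.3
eef_pos: [0.5497, -0.3731, 0.0714]
tool_rot: [[-0.336, 0.942, 0.001], [0.942, 0.336, -0.001], [-0.001, 0.001, -1.0]]
force: [1.8, 0.0, 5.7]
grip_width: 0.0638
grasp_force: 22.8
```

Call:
{"method": "send_rows", "body": {"targets": [-1, 0.01, 0, -0.107, 0, -1, 0.037, 0, -0.207, 0, -1, 0.08, 0, -0.307, 0, -1, 0.13, 0, -0.38, 0, -1, 0.187, 0, -0.44, 0, -1, 0.253, 0, -0.497, 0, -1, 0.307, 0, -0.533, 0, -1, 0.307, 0, -0.533, 0], "squeeze": 20}}

```text
time: 28.3
eef_pos: [0.5336, -0.3288, 0.1511]
tool_rot: [[-0.336, 0.942, 0.0], [0.942, 0.336, 0.0], [0.0, 0.0, -1.0]]
force: [-0.6, -0.1, -4.2]
grip_width: 0.0638
grasp_force: 24.2
```

```bash
python3 - <<'E'
from h import *
r=read_camera("side")["frame"];w=read_camera("wrist")["frame"]
o=np.zeros((480,800,3),np.uint8)
o[:,:480]=cv2.resize(r[260:420,360:520],(480,480),interpolation=cv2.INTER_CUBIC)
o[:240,480:]=cv2.resize(w,(320,240))
cv2.imwrite("pics/m3.png",o)
E
```

```text
(no output)
```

View pics/m3.png

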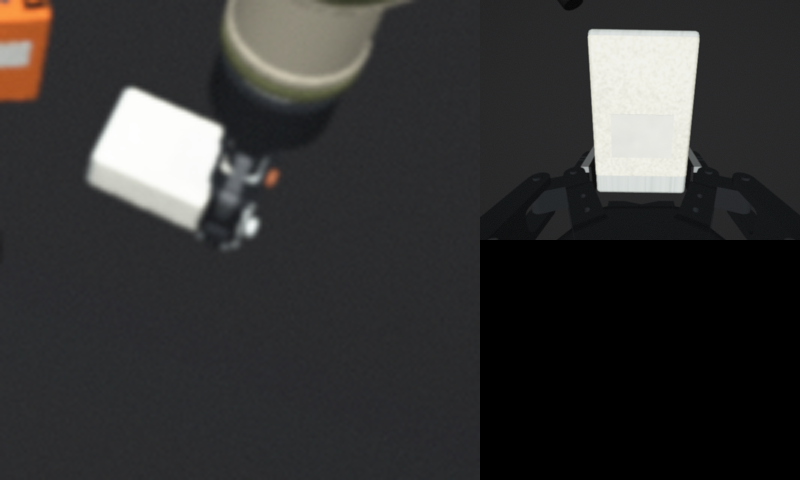

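The 20 N grip holds cell_d rigidly level, about 80 mm up, and it doesn't swing. I'll ease the jaw opening so it pivots down under its own weight.

Call:
{"method": "send_rows", "body": {"targets": [0.4, 0, 0, 0, 0, 0.42, 0, 0, 0, 0, 0.44, 0, 0, 0, 0, 0.45, 0, 0, 0, 0, 0.46, 0, 0, 0, 0, 0.465, 0, 0, 0, 0, 0.47, 0, 0, 0, 0, 0.47, 0, 0, 0, 0], "squeeze": 20}}

```text
time: 29.4
eef_pos: [0.5336, -0.3296, 0.1508]
tool_rot: [[-0.336, 0.942, 0.0], [0.942, 0.336, -0.0], [-0.0, 0.0, -1.0]]
force: [0.5, 0.5, -4.8]
grip_width: 0.0638
grasp_force: 24.2
```

Call:
{"method": "send_rows", "body": {"targets": [0.475, 0, 0, 0, 0, 0.475, 0, 0, 0, 0, 0.48, 0, 0, 0, 0, 0.48, 0, 0, 0, 0, 0.484, 0, 0, 0, 0, 0.484, 0, 0, 0, 0, 0.487, 0, 0, 0, 0, 0.487, 0, 0, 0, 0], "squeeze": 20}}

```text
time: 30.4
eef_pos: [0.5336, -0.3296, 0.1507]
tool_rot: [[-0.336, 0.942, 0.0], [0.942, 0.336, 0.0], [-0.0, 0.0, -1.0]]
force: [0.4, -0.3, -4.4]
grip_width: 0.0637
grasp_force: 24.2
```

Call:
{"method": "send_rows", "body": {"targets": [0.492, 0, 0, 0, 0, 0.496, 0, 0, 0, 0, 0.5, 0, 0, 0, 0, 0.503, 0, 0, 0, 0, 0.506, 0, 0, 0, 0, 0.509, 0, 0, 0, 0, 0.512, 0, 0, 0, 0, 0.512, 0, 0, 0, 0], "squeeze": 20}}

```text
time: 31.4
eef_pos: [0.5337, -0.3295, 0.1508]
tool_rot: [[-0.336, 0.942, 0.0], [0.942, 0.336, 0.0], [-0.0, 0.0, -1.0]]
force: [-0.2, 0.0, 0.1]
grip_width: 0.0644
grasp_force: 0.0
```

The cell slipped out (0 N), so I need to see where it is.

```bash
python3 - <<'E'
from h import *
t=read_camera("top")["frame"]
r=read_camera("side")["frame"];w=read_camera("wrist")["frame"]
o=np.zeros((600,800,3),np.uint8)
o[:320,:320]=cv2.resize(r[260:420,360:520],(320,320),interpolation=cv2.INTER_CUBIC)
o[:240,480:]=cv2.resize(w,(320,240))
o[330:570,:480]=cv2.resize(t[210:290,420:580],(480,240),interpolation=cv2.INTER_CUBIC)
cv2.imwrite("pics/m4.png",o);cv2.imwrite("pics/w4.png",w)
E
```

```text
(no output)
```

View pics/m4.png

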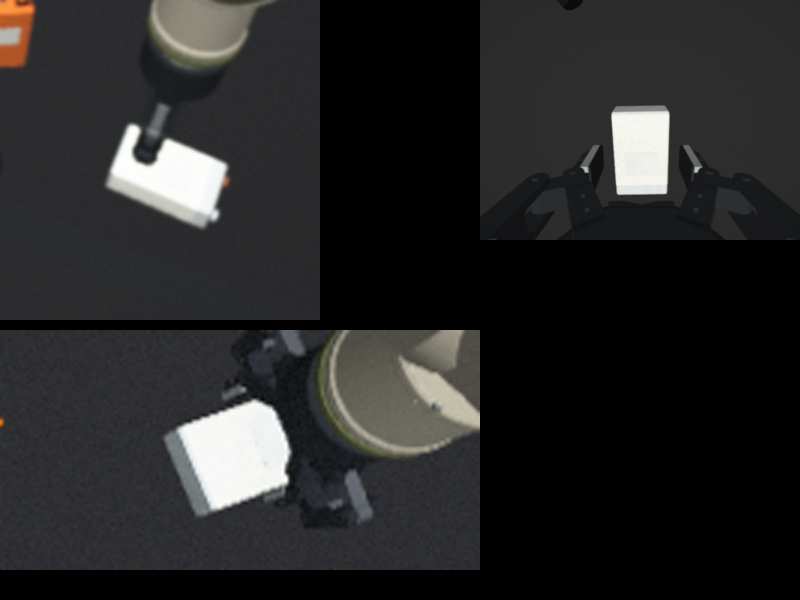

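Cell_d lies flat again on its broad face, shifted about 19 mm toward its stud end and still square to the gripper. I'll measure it precisely with the wrist camera.

```bash
python3 - <<'E'
from h import *
r=read_camera("wrist");g=cv2.cvtColor(r["frame"],cv2.COLOR_BGR2GRAY)
t=read_camera("top");gt=cv2.cvtColor(t["frame"],cv2.COLOR_BGR2GRAY)
for th in (.032,.036):
    q=quad(g,[(264,222),(376,222),(374,388),(272,388)],w=8);W=px2w(r,q,th)[:,:2]
    print(q.round(0).tolist(),W.round(4).tolist(),np.linalg.norm(W-np.roll(W,-1,0),axis=1).round(4))
l=edge(gt,(479.3,242.7),(489.3,271.7),w=3);p=px2w(t,[l[2:]-12*l[:2],l[2:]+12*l[:2]],.034)[:,:2];print("bottom edge",p.round(4).tolist())
E
```

```text
[[262.0, 224.0], [379.0, 222.0], [374.0, 388.0], [273.0, 389.0]] [[0.4944, -0.316], [0.5547, -0.2932], [0.593, -0.3946], [0.5325, -0.4169]] [0.0645 0.1083 0.0645 0.1078]
[[262.0, 224.0], [379.0, 222.0], [374.0, 388.0], [273.0, 389.0]] [[0.4948, -0.3149], [0.5538, -0.2926], [0.5913, -0.3918], [0.532, -0.4136]] [0.0631 0.106  0.0631 0.1055]
bottom edge [[0.5436, -0.2964], [0.496, -0.3144]]
```

Call:
{"method": "send_rows", "body": {"targets": [1, -0.15, 0, 0, -0.01, 1, -0.4, 0.01, 0, -0.01, 1, -0.515, 0.01, 0.05, -0.01, 1, -0.515, 0.01, 0.25, -0.01, 1, -0.515, 0.01, 0.4, -0.01, 1, -0.515, 0.01, 0.46, -0.01, -1, -0.515, 0.01, 0.46, -0.01, -1, -0.515, 0.01, 0.46, -0.01], "squeeze": 20}}

```text
time: 32.65
eef_pos: [0.5611, -0.4018, 0.0824]
tool_rot: [[-0.351, 0.937, 0.0], [0.937, 0.351, -0.0], [-0.0, 0.0, -1.0]]
force: [0.1, 0.8, -2.4]
grip_width: 0.0639
grasp_force: 24.2
```

Call:
{"method": "send_rows", "body": {"targets": [-1, 0, 0, 0, 0, -1, 0.01, 0, -0.08, 0, -1, 0.03, 0, -0.2, 0, -1, 0.08, 0, -0.32, 0, -1, 0.13, 0, -0.4, 0, -1, 0.19, 0, -0.46, 0, -1, 0.25, 0, -0.52, 0, -1, 0.25, 0, -0.52, 0], "squeeze": 20}}

```text
time: 33.65
eef_pos: [0.5479, -0.3658, 0.1604]
tool_rot: [[-0.351, 0.936, 0.0], [0.936, 0.351, 0.0], [-0.0, 0.001, -1.0]]
force: [0.8, 0.3, -4.0]
grip_width: 0.0631
grasp_force: 24.0
```

```bash
python3 - <<'E'
from h import *
w=read_camera("wrist")["frame"];cv2.imwrite("pics/w5.png",w)
m=(w.min(2)>150).astype(np.uint8)
n,l,s,c=cv2.connectedComponentsWithStats(m);print([x.tolist() for x in s[1:] if x[4]>300])
g=cv2.resize(m,(64,24),interpolation=cv2.INTER_AREA);[print(''.join('#' if v else '.' for v in row[16:48])) for row in g]
E
```

```text
[[218, 28, 205, 314, 58102]]
................................
......####################......
......####################......
......####################......
......####################......
......####################......
......####################......
.......###################......
.......###################......
.......##################.......
.......##################.......
.......##################.......
.......##################.......
.......##################.......
........#################.......
........#################.......
........################........
................................
................................
................................
................................
................................
................................
................................
```

Cell_d is still rigid in the grip. I'll ramp the jaw very finely, so it pivots well before it can slip out.

Call:
{"method": "send_rows", "body": {"targets": [0.488, 0, 0, 0, 0, 0.49, 0, 0, 0, 0, 0.491, 0, 0, 0, 0, 0.492, 0, 0, 0, 0, 0.493, 0, 0, 0, 0, 0.494, 0, 0, 0, 0, 0.495, 0, 0, 0, 0, 0.496, 0, 0, 0, 0], "squeeze": 20}}

```text
time: 34.7
eef_pos: [0.5479, -0.367, 0.1601]
tool_rot: [[-0.35, 0.937, 0.001], [0.937, 0.35, -0.001], [-0.001, 0.0, -1.0]]
force: [-1.2, -1.5, 0.4]
grip_width: 0.0635
grasp_force: 4.2
```

```bash
cat > wm.py <<'E'
from h import *
w=read_camera("wrist")["frame"]
m=(w.min(2)>130).astype(np.uint8)
n,l,s,c=cv2.connectedComponentsWithStats(m);print([x.tolist() for x in s[1:] if x[4]>300])
cv2.imwrite("pics/w_last.png",w)
E
python3 wm.py
```

```text
[[241, 157, 163, 203, 25899]]
```

```bash
python3 - <<'E'
from h import *
r=read_camera("side")["frame"];w=cv2.imread("pics/w_last.png")
o=np.zeros((480,800,3),np.uint8)
o[:,:480]=cv2.resize(r[260:420,360:520],(480,480),interpolation=cv2.INTER_CUBIC)
o[:240,480:]=cv2.resize(w,(320,240))
cv2.imwrite("pics/m5.png",o)
E
```

```text
(no output)
```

View pics/m5.png

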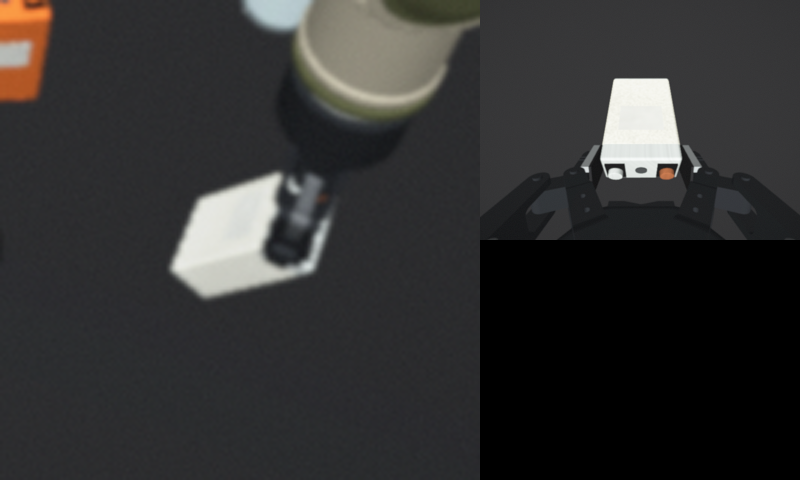

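Cell_d is now tilted about 57°, bottom edge on the bench and stud end lightly held between the pads. Next I'll sweep an arc about its bottom edge with this light grip.

Call:
{"method": "send_rows", "body": {"targets": [0.494, 0.06, 0, -0.018, 0, 0.494, 0.12, 0, -0.034, 0, 0.494, 0.18, 0, -0.046, 0, 0.494, 0.24, 0, -0.054, 0, 0.494, 0.29, 0, -0.06, 0, 0.494, 0.33, 0, -0.062, 0, 0.494, 0.36, 0, -0.062, 0, 0.494, 0.36, 0, -0.062, 0], "squeeze": 20}}

```text
time: 35.8
eef_pos: [0.5288, -0.3159, 0.169]
tool_rot: [[-0.351, 0.937, -0.0], [0.937, 0.351, 0.0], [0.0, -0.0, -1.0]]
force: [-0.3, 0.0, -4.2]
grip_width: 0.0638
grasp_force: 5.0
```

```bash
python3 - <<'E'
from h import *
r=read_camera("side")["frame"];w=read_camera("wrist")["frame"]
o=np.zeros((480,800,3),np.uint8)
o[:,:480]=cv2.resize(r[260:420,360:520],(480,480),interpolation=cv2.INTER_CUBIC)
o[:240,480:]=cv2.resize(w,(320,240))
cv2.imwrite("pics/m6.png",o)
E
```

```text
(no output)
```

View pics/m6.png

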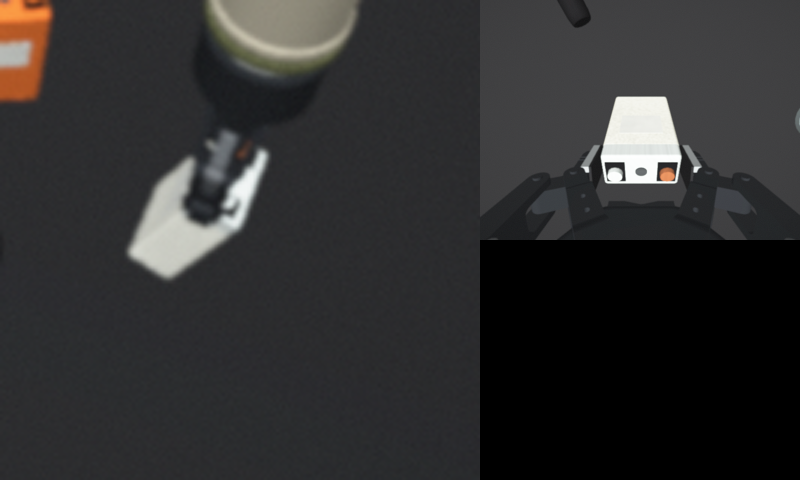

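Cell_d now hangs in the light 5 N grip and has pivoted further, to about 25° off vertical. I'll lower it to touch the bench and drag toward its bottom side to bring it upright.

Call:
{"method": "send_rows", "body": {"targets": [0.494, 0, 0, 0.02, 0, 0.494, 0.01, 0, 0.035, 0, 0.494, 0.07, 0, 0.038, 0, 0.494, 0.13, 0, 0.03, 0, 0.494, 0.19, 0, 0.025, 0, 0.494, 0.25, 0, 0.022, 0, 0.494, 0.3, 0, 0.022, 0, 0.494, 0.32, 0, 0.022, 0], "squeeze": 20}}

```text
time: 36.9
eef_pos: [0.5119, -0.2705, 0.1657]
tool_rot: [[-0.351, 0.936, -0.0], [0.936, 0.351, 0.0], [0.0, -0.0, -1.0]]
force: [0.3, -0.2, -3.4]
grip_width: 0.0639
grasp_force: 5.3
```

```bash
cat > tilt.py <<'E'
from h import *
r=read_camera("wrist");w=r["frame"];cv2.imwrite("pics/w_last.png",w)
E=r["extrinsics"];R=state()["tool_rot"];p=state()["eef_pos"]
print("f",240/np.tan(np.radians(r["fov_y"]/2)),"cam in tool",(R.T@(-E[:3,:3].T@E[:3,3]-p)).round(4),"view dir",(R.T@E[2,:3]).round(3))
m=(w.min(2)>110)
for y in range(140,420,12):
    x=np.where(m[y])[0]; print(y,(x.min(),x.max(),len(x)) if len(x) else "-",end="; ")
E
python3 tilt.py
```

```text
f 351.67969767269506 cam in tool [ 0.0709  0.0009 -0.0699] view dir [-0.277 -0.     0.961]
140 -; 152 -; 164 -; 176 -; 188 -; 200 -; 212 (np.int64(276), np.int64(368), 93); 224 (np.int64(269), np.int64(374), 106); 236 (np.int64(265), np.int64(378), 114); 248 (np.int64(261), np.int64(382), 122); 260 (np.int64(257), np.int64(386), 130); 272 (np.int64(253), np.int64(639), 139); 284 (np.int64(249), np.int64(639), 159); 296 (np.int64(224), np.int64(639), 197); 308 (np.int64(217), np.int64(639), 208); 320 (np.int64(209), np.int64(639), 206); 332 (np.int64(202), np.int64(639), 119); 344 (np.int64(211), np.int64(434), 125); 356 (np.int64(245), np.int64(399), 133); 368 (np.int64(247), np.int64(397), 151); 380 -; 392 -; 404 -; 416 -;
```

Call:
{"method": "send_rows", "body": {"targets": [0.494, 0.01, 0, 0.015, 0, 0.494, 0.03, 0, 0.025, 0, 0.494, 0.06, 0, 0.03, 0, 0.494, 0.09, 0, 0.035, 0, 0.494, 0.12, 0, 0.04, 0, 0.494, 0.15, 0, 0.045, 0, 0.494, 0.17, 0, 0.05, 0, 0.494, 0.17, 0, 0.05, 0], "squeeze": 20}}

```text
time: 37.95
eef_pos: [0.5035, -0.2477, 0.1588]
tool_rot: [[-0.35, 0.937, 0.001], [0.937, 0.35, -0.001], [-0.001, 0.001, -1.0]]
force: [-0.9, -1.8, 7.3]
grip_width: 0.0639
grasp_force: 7.3
```

```bash
python3 tilt.py
```

```text
f 351.67969767269506 cam in tool [ 0.071   0.0009 -0.0699] view dir [-0.277 -0.     0.961]
140 -; 152 -; 164 -; 176 -; 188 -; 200 -; 212 -; 224 -; 236 -; 248 (np.int64(274), np.int64(370), 97); 260 (np.int64(267), np.int64(376), 110); 272 (np.int64(260), np.int64(383), 124); 284 (np.int64(254), np.int64(389), 136); 296 (np.int64(224), np.int64(420), 176); 308 (np.int64(217), np.int64(639), 193); 320 (np.int64(209), np.int64(639), 211); 332 (np.int64(202), np.int64(639), 138); 344 (np.int64(210), np.int64(639), 148); 356 (np.int64(241), np.int64(639), 157); 368 (np.int64(242), np.int64(639), 134); 380 (np.int64(243), np.int64(401), 159); 392 -; 404 -; 416 -;
```

The cell is upright: its broad face is vertical in the wrist view, and the bench now pushes back with 7 N. I'll release, then re-grip lower and centred.

Call:
{"method": "send_rows", "body": {"targets": [1, 0, 0, 0, 0, 1, 0, 0, 0, 0, 1, -0.03, 0, 0, 0, 1, -0.083, 0, 0.05, 0, 1, -0.083, 0, 0.13, 0, 1, -0.083, 0, 0.185, 0, 1, -0.083, 0, 0.185, 0, 1, -0.083, 0, 0.185, 0], "squeeze": 60}}

```text
time: 39.0
eef_pos: [0.5074, -0.2589, 0.1304]
tool_rot: [[-0.35, 0.937, -0.0], [0.937, 0.35, 0.0], [0.0, -0.0, -1.0]]
force: [-0.1, 0.2, 0.6]
grip_width: 0.0856
grasp_force: 0.0
```

```bash
python3 tilt.py
```

```text
f 351.67969767269506 cam in tool [ 0.071   0.0009 -0.0697] view dir [-0.277 -0.001  0.961]
140 -; 152 -; 164 -; 176 -; 188 -; 200 -; 212 -; 224 -; 236 -; 248 (np.int64(265), np.int64(379), 115); 260 (np.int64(259), np.int64(385), 127); 272 (np.int64(253), np.int64(391), 139); 284 (np.int64(247), np.int64(397), 151); 296 (np.int64(241), np.int64(403), 163); 308 (np.int64(186), np.int64(458), 206); 320 (np.int64(177), np.int64(467), 219); 332 (np.int64(168), np.int64(477), 231); 344 (np.int64(158), np.int64(486), 243); 356 (np.int64(166), np.int64(478), 231); 368 (np.int64(219), np.int64(425), 105); 380 (np.int64(220), np.int64(424), 124); 392 (np.int64(221), np.int64(423), 166); 404 (np.int64(222), np.int64(422), 124); 416 (np.int64(224), np.int64(420), 25);
```

View pics/w_last.png

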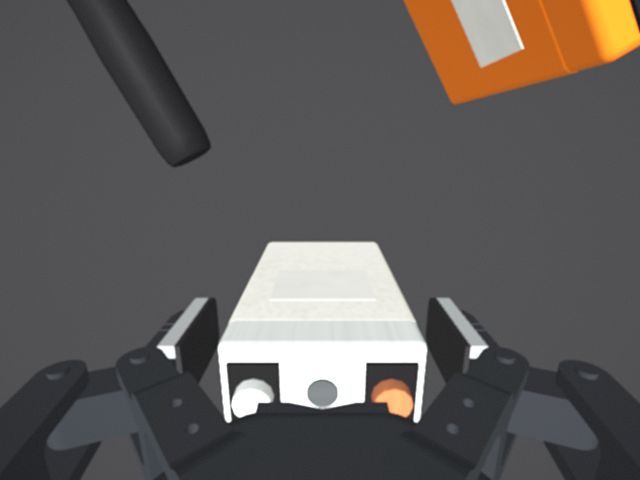

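Cell_d stands upright between the open pads, with its studs at about (252,395) and (390,395). The screwdriver handle is clear at the top left. I'll grip and lift.

Call:
{"method": "send_rows", "body": {"targets": [-1, 0, 0, 0, 0, -1, 0, 0, 0, 0, -1, 0, 0, 0, 0, -1, 0, 0, -0.1, 0, -1, 0, 0, -0.3, 0, -1, 0, 0, -0.5, 0, -1, 0, 0, -0.75, 0, -1, 0, 0, -1, 0], "squeeze": 60}}

```text
time: 40.05
eef_pos: [0.5069, -0.2587, 0.2821]
tool_rot: [[-0.35, 0.937, -0.001], [0.937, 0.35, 0.0], [0.0, -0.0, -1.0]]
force: [0.4, -0.7, -3.6]
grip_width: 0.0634
grasp_force: 67.4
```

Call:
{"method": "send_rows", "body": {"targets": [-1, 0.05, 0.04, -0.15, 0.02, -1, 0.15, 0.12, -0.22, 0.05, -1, 0.3, 0.24, -0.22, 0.1, -1, 0.45, 0.36, -0.22, 0.15, -1, 0.6, 0.5, -0.22, 0.2, -1, 0.75, 0.62, -0.22, 0.24, -1, 0.9, 0.73, -0.22, 0.258, -1, 1, 0.8, -0.22, 0.258]}}

```text
time: 41.05
eef_pos: [0.5672, -0.0748, 0.3137]
tool_rot: [[0.046, 0.999, -0.001], [0.999, -0.046, 0.0], [0.0, -0.001, -1.0]]
force: [-0.7, -0.7, -4.3]
grip_width: 0.0637
grasp_force: 67.6
```

Call:
{"method": "send_rows", "body": {"targets": [-1, 0.08, 0.03, 0, 0.003, -1, 0.22, 0.08, 0, 0.003, -1, 0.38, 0.14, 0, 0.003, -1, 0.55, 0.2, 0, 0.003, -1, 0.7, 0.26, 0, 0.003, -1, 0.85, 0.31, 0, 0.003, -1, 0.97, 0.345, 0, 0.003, -1, 1, 0.35, 0, 0.003]}}

```text
time: 42.05
eef_pos: [0.6272, 0.0725, 0.3132]
tool_rot: [[0.05, 0.999, -0.0], [0.999, -0.05, 0.0], [0.0, -0.0, -1.0]]
force: [-0.1, -1.0, -3.9]
grip_width: 0.0635
grasp_force: 67.6
```

Call:
{"method": "send_rows", "body": {"targets": [-1, 0.12, 0, 0, 0, -1, 0.25, 0, 0, 0, -1, 0.315, 0, 0.05, 0, -1, 0.315, 0, 0.25, 0, -1, 0.315, 0, 0.5, 0, -1, 0.315, 0, 0.7, 0, -1, 0.315, 0, 0.84, 0, -1, 0.315, 0, 0.89, 0]}}

```text
time: 43.05
eef_pos: [0.6287, 0.1182, 0.1783]
tool_rot: [[0.052, 0.999, -0.002], [0.999, -0.052, -0.001], [-0.001, -0.002, -1.0]]
force: [-0.3, 0.4, -4.5]
grip_width: 0.0634
grasp_force: 67.5
```

Call:
{"method": "send_rows", "body": {"targets": [-1, 0, 0, 0.01, 0, -1, 0, 0, 0.02, 0, -1, 0, 0, 0.02, 0, -1, -0.02, 0, 0.02, 0, -1, -0.04, 0, 0.02, 0, -1, -0.06, 0, 0.02, 0, -1, -0.07, 0, 0.02, 0, -1, -0.07, 0, 0.02, 0]}}

```text
time: 44.05
eef_pos: [0.6288, 0.1074, 0.177]
tool_rot: [[0.052, 0.999, 0.0], [0.999, -0.052, -0.0], [-0.0, 0.0, -1.0]]
force: [1.2, -0.4, -4.4]
grip_width: 0.0631
grasp_force: 67.5
```

Call:
{"method": "send_rows", "body": {"targets": [-1, -0.006, 0, 0, 0, -1, -0.012, 0, 0, 0, -1, -0.018, 0, 0, 0, -1, -0.024, 0, 0, 0, -1, -0.03, 0, 0, 0, -1, -0.036, 0, 0, 0, -1, -0.04, 0, 0, 0, -1, -0.04, 0, 0, 0]}}

```text
time: 45.05
eef_pos: [0.6287, 0.1035, 0.1771]
tool_rot: [[0.051, 0.999, 0.001], [0.999, -0.051, 0.002], [0.002, 0.0, -1.0]]
force: [0.9, 7.4, -4.8]
grip_width: 0.0633
grasp_force: 67.6
```

Call:
{"method": "send_rows", "body": {"targets": [-1, 0.005, 0, 0.006, 0, -1, 0.005, 0, 0.012, 0, -1, 0.005, 0, 0.018, 0, -1, 0.005, 0, 0.022, 0, -1, -0.005, 0, 0.022, 0, -1, -0.01, 0, 0.022, 0, -1, -0.015, 0, 0.022, 0, -1, -0.015, 0, 0.022, 0]}}

```text
time: 46.05
eef_pos: [0.6287, 0.1033, 0.176]
tool_rot: [[0.05, 0.999, 0.002], [0.999, -0.05, 0.005], [0.005, 0.001, -1.0]]
force: [-5.0, 14.3, 18.1]
grip_width: 0.0633
grasp_force: 70.0
```

Call:
{"method": "send_rows", "body": {"targets": [-1, 0, 0, -0.008, 0, -1, -0.004, 0, -0.012, 0, -1, -0.008, 0, -0.012, 0, -1, -0.012, 0, -0.012, 0, -1, -0.016, 0, -0.012, 0, -1, -0.02, 0, -0.012, 0, -1, -0.02, 0, -0.012, 0, -1, -0.02, 0, -0.012, 0]}}

```text
time: 47.05
eef_pos: [0.6286, 0.1032, 0.1761]
tool_rot: [[0.048, 0.999, 0.001], [0.999, -0.048, 0.007], [0.007, 0.001, -1.0]]
force: [-2.2, 22.5, 0.7]
grip_width: 0.0636
grasp_force: 68.0
```

The row doesn't move under 22 N, so it is closed. I'll relax the push, release, and retreat upward.

Call:
{"method": "send_rows", "body": {"targets": [-1, 0.025, 0, 0, 0, -1, 0.035, 0, 0, 0, 1, 0.035, 0, 0, 0, 1, 0.035, 0, 0, 0, 1, 0.035, 0, 0, 0, 1, 0.035, 0, -0.2, 0, 1, 0.035, 0, -0.5, 0, 1, 0.035, 0, -0.8, 0]}}

```text
time: 48.05
eef_pos: [0.6284, 0.101, 0.2966]
tool_rot: [[0.053, 0.999, -0.0], [0.999, -0.053, -0.001], [-0.001, -0.0, -1.0]]
force: [0.7, 0.6, -0.2]
grip_width: 0.0855
grasp_force: 0.0
```

Call:
{"method": "send_rows", "body": {"targets": [1, 0.3, 0, 0, 0, 1, 0.6, 0, 0, 0, 1, 1, 0, 0, 0, 1, 1, 0, 0, 0, 1, 1, 0, 0, 0, 1, 1, 0, 0, 0, 1, 1, 0, 0, 0, 1, 1, 0, 0, 0]}}

```text
time: 49.05
eef_pos: [0.6365, 0.2506, 0.2957]
tool_rot: [[0.053, 0.999, 0.0], [0.999, -0.053, 0.0], [0.0, 0.0, -1.0]]
force: [-0.3, 0.9, 0.2]
grip_width: 0.0856
grasp_force: 0.0
```

Call:
{"method": "send_rows", "body": {"targets": [1, 0.3, -0.2, 0, 0, 1, 0.6, -0.4, 0, 0, 1, 1, -0.6, 0, 0, 1, 1, -0.6, 0, 0, 1, 1, -0.6, 0, 0, 1, 1, -0.6, 0, 0, 1, 1, -0.6, 0, 0, 1, 1, -0.6, 0, 0]}}

```text
time: 50.05
eef_pos: [0.5548, 0.4049, 0.2956]
tool_rot: [[0.054, 0.999, 0.0], [0.999, -0.054, -0.0], [-0.0, 0.0, -1.0]]
force: [0.6, -0.2, 0.3]
grip_width: 0.0855
grasp_force: 0.0
```

```bash
python3 - <<'E'
from h import *
r=read_camera("top");f=r["frame"];g=cv2.cvtColor(f,cv2.COLOR_BGR2GRAY)
cv2.imwrite("pics/fin.png",cv2.resize(f[150:250,190:380],(760,400),interpolation=cv2.INTER_CUBIC))
u=np.array([.0471,.9989]);v=np.array([.9989,-.0471])
hsv=cv2.cvtColor(f,cv2.COLOR_BGR2HSV)
m=((hsv[...,0]<14)&(hsv[...,1]>120)&(hsv[...,2]>110)).astype(np.uint8);m[:, :280]=0;m[:,380:]=0;m[:165]=0;m[215:]=0
n,l,s,c=cv2.connectedComponentsWithStats(m)
for i in range(1,n):
    if s[i,4]>6:
        p=px2w(r,c[i],.159)[0,:2]-[.6295,.1273];print(c[i].round(1),"shelf x,y",(p@v).round(4),(p@u).round(4))
print(state()["time"])
E
```

```text
[295.7 177.2] shelf x,y 0.018 -0.0281
[314.3 178.4] shelf x,y 0.0182 -0.064
[332.3 179.1] shelf x,y 0.0193 -0.0985
[349.5 180.5] shelf x,y 0.019 -0.1317
50.1
```

View pics/fin.png

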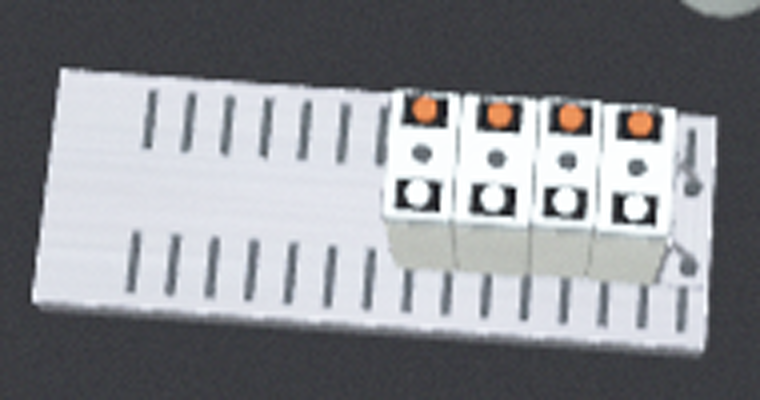

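All four cells stand closed and square against the end plate. Their far studs, at about (425,110), (498,115), (571,118) and (640,124), sit within 3 mm of where a centred row would put them. I'll hand it in.

```bash
python3 -c "
from workcell import *
print(close_job())"
```

```text
the job is handed in; nothing more can be done
None
```

The job is handed in with all four cells upright, studs up and centred on the shelf, and the row closed against the end plate under a push of about 22 N. The final top-camera view shows no gaps, though the hand-in call returned no verdict.

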